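# Snap the blue gas-filter cartridge into its clip holder

## Task

Pick up the aluminium filter cartridge with the blue end nuts and press it sideways, from above, into both spring clips of the white clip holder until it snaps fully home, then let go. Hold it by the bare tube so that both clips close on the tube between its nuts. Leave the cartridge with the red end nuts where it lies.

Things in the scene. Friction and masses are not known exactly. Their poses are not given: they have to be found in the camera images.
- blue_cartridge: The one to mount: aluminium tube, diameter 28 mm, bare for 140 mm between two hexagonal blue end nuts (18 mm long, 34 mm across flats; lying on them its axis is 17 mm up), brass nipple 10 mm long at each end; 196 mm overall, 0.08 to 0.17 kg. Origin: on the axis at mid-length; x along the axis (ends alike), y and z across.
- red_cartridge: Not to be moved: aluminium tube, diameter 28 mm, bare for 140 mm between two hexagonal red end nuts (18 mm long, 34 mm across flats; lying on them its axis is 17 mm up), brass nipple 10 mm long at each end; 196 mm overall, 0.08 to 0.17 kg. Origin: on the axis at mid-length; x along the axis (ends alike), y and z across.
- clip_holder: Fixed white base plate 150 x 66 x 8 mm with two C-shaped steel spring clips opening upward. Origin: centre of its underside, on the worktop; x along its length, z up. Clips centred at x = -45 and +45 mm, each 16 mm long in x; the 74 mm between them is free for fingers, with only the plate below. The cartridge's nuts stay outside the clips: 17 mm of play along x.
- clip_seat (a point): Where the middle of the seated tube's axis lies: 50 mm above the worktop, over the holder's origin; x along the tube. The clips' flared lips reach 23 mm above it and 25 mm to each side, and guide in a tube up to 8 mm off sideways; narrowest, 22 mm wide, 9 mm above it. Pushing the tube straight down snaps it in with about 8 N in all (more if off-line), onto a rigid saddle; the clips then hold it.
Mind the look-alikes: they are no part of the job. What is shaped like the blue_cartridge but turquoise is not meant.

How it is judged:
On the way:
1. the blue cartridge is pressed home in both clips by the robot (not dropped in) (x of blue_cartridge in the frame of clip_holder between -0.02 and 0.02 m and y of blue_cartridge in the frame of clip_holder between -0.006 and 0.006 m and z of blue_cartridge in the frame of clip_holder between 0.046 and 0.054 m and angle between the x axis of blue_cartridge and the x axis of clip_holder, either way round below 0.12 rad and (contact force between blue_cartridge and the fingers above 0.5 N or contact force between blue_cartridge and the arm above 0.5 N)), for 0.05 s.
At the end, for the whole second after the job is handed in: The blue cartridge sits at rest in both clips: its axis 46 to 54 mm above the worktop, within 6 mm of the holder's centre line and 0.12 rad (7 degrees) of its direction, its middle within 20 mm of the holder's middle; the red cartridge is within 30 mm of where it started (x of blue_cartridge in the frame of clip_holder between -0.02 and 0.02 m and y of blue_cartridge in the frame of clip_holder between -0.006 and 0.006 m and z of blue_cartridge in the frame of clip_holder between 0.046 and 0.054 m and angle between the x axis of blue_cartridge and the x axis of clip_holder, either way round below 0.12 rad and linear speed of blue_cartridge below 0.02 m/s and distance of red_cartridge from where it was at the start of the episode below 0.03 m); the robot touches nothing.
It fails at once if the red cartridge is moved by more than 30 mm (distance of red_cartridge from where it was at the start of the episode above 0.03 m).
It also fails if it takes over 45 s, if anything falls off the work surface, if the arm or the gripper's body presses on something with over 40 N, if the wrist force passes 120 N, or if a joint passes its speed limit or range.

## Robot

A 7-joint arm with a two-finger parallel gripper is mounted at the origin on a cart in front of the work surface, level with it; the furniture and walls round the work are solid. World frame = base frame: x ahead of the robot, y to its left, z up, the work surface at z = 0. Lengths are in m, angles in rad, forces in N, time in s.
With the tool pointing down it reaches from about 0.425 to 0.875 m from the base axis. Payload 4.7 kg.
Tool frame: the origin (TCP) lies midway between the tips of the shut fingers; the grasp point (between the pads) lies 19 mm behind it; z points along the fingers, y is the line along which they close (so a half turn about z gives the same grasp; the last joint's range is limited). The gripper opens to 87 mm and grips with 3 to 60 N. Pads are 19 mm wide; open, the fingers measure 117 mm over their backs; the gripper's body (75 mm by 190 mm) begins 51 mm behind the grasp point.
Start: joints at [1.231, 0.321, -0.07, 1.45, 0.023, 1.371, -0.057], TCP at [0.225, -0.61, 0.223] pointing down, gripper open.
Joint ranges: [-2.86, 2.86], [-0.3, 2.09], [-1.38, 1.24], [0.06, 2.45], [-1.56, 4.7], [0.09, 2.05], [-2.69, 2.69]. Speed limits (rad/s): [2.57, 2.57, 3.14, 3.14, 3.14, 3.14, 3.14].

## Interface

Orientations are given as a rotation vector (axis times angle).
In Python, from rig import robot gives the robot as it stands.
- The arm moves only by the shell command python3 -m pendant 'ROWS' [OPENING] [FORCE]. ROWS is JSON, a list of rows, each a list of 6 numbers: the shift along the tool's x, y, z in mm, then the turn, a rotation vector about the tool's x, y, z in units of 10 degrees (1.0 is 10 degrees). A call has 1 to 12 rows; each row shifts and turns the commanded pose from where the row before left it, along the tool's axes as they then stand; what a row does not reach is not made up. A row lasts 1/8 s, in which the tool goes at most 62.5 mm and 10.7 degrees, less where a joint would pass 70% of its speed; a pose out of reach is approached as far as the arm can. A call with a gripper value outside its range is refused whole. OPENING is the opening, from -1 (shut) to 1 (fully open), set as the call begins (- or left out, the last holds). The fingers move at their own pace and stop on an object; FORCE is the grip in N (left out, the last holds). Time passes only in rows, so rows that do not move let the fingers close. It gives the time, the measured TCP pose, the force, the opening and the grip force at its end, in the units of the state.
- robot.read_state(): the state, without advancing time (a new reading comes with each control period).
- robot.camera(name): name is "scene" or "top" or "wrist"; returns the picture (420x560x3 uint8, blue, green, red); there is no depth.
- robot.camera_info(name): a dict with "fx", "fy", "cx", "cy" (pixels), "T" (4x4, takes a point from camera to world coordinates). Camera axes: x right, y up, looking along -z (the intrinsics and any distortion apply to the point x, -y, -z); pixel columns grow to the right and rows downward; lengths in m; the calibration is good to about 2 mm. A picture is of the moment at which its call begins: read the wrist's pose just before it. camera_info takes no time and is no camera call; for the wrist camera it gives the pose at the moment of the call.
- robot.close_job(): hands the job in; it is judged then, once.
The state is a dict: "t": time; "qpos": joint angles; "joint_vel": joint speeds; "tau": joint torques, N m; "tcp_pos": TCP position; "tcp_rot": TCP orientation; "ft_force": force on the tool from outside, world axes, zero at the start; "wrist_torque": the same for the moment, N m; "opening": opening from 0.0 (shut) to 1.0 (fully open); "gripper_force": force on a finger pad.
Only numpy, scipy, OpenCV 4.12 (cv2) and the standard library are available. Lean on these libraries where they do the work, as an engineer would, in place of code of your own. Each camera call takes 0.05 s, during which the arm holds its last target. There are 200 camera calls.

## Working session

There is one attempt and no reset: what is moved stays moved. The work goes in short steps, Python scripts to look and compute and a shell command to move; the robot and the scene stay as the last step left them, time stands still between calls to the robot, and variables do not carry over. Pictures are saved under pics/ and viewed, at most 10 in all, crops included, and the job is handed in when it is done.

```bash
mkdir -p pics
python3 - <<'E'
from rig import robot
import cv2,numpy as np
s=robot.read_state();print(s['t'],s['tcp_pos'],s['tcp_rot'],s['opening'])
a=robot.camera("scene");b=robot.camera("top")
for n,i in(("scene",a),("top",b)):
    cv2.imwrite(f"pics/{n}0.png",i)
    c=robot.camera_info(n);print(n,{k:(np.round(v,4).tolist() if k=='T' else v) for k,v in c.items()})
E
```

```text
0.0 [ 0.22496969 -0.6092434   0.22145936] [-3.09075833e+00 -5.52562979e-01  6.81984834e-04] 0.9985504510061654
scene {'fx': 477.4506432528163, 'fy': 477.4506432528163, 'cx': 282.14970584127127, 'cy': 211.67887904372466, 'T': [[-0.6043, 0.6016, -0.5224, -0.2682], [-0.7968, -0.453, 0.4, 0.5911], [0.004, 0.6579, 0.7531, 1.1973], [0.0, 0.0, 0.0, 1.0]]}
top {'fx': 399.79348713010904, 'fy': 399.79348713010904, 'cx': 277.68680698329706, 'cy': 205.6664787767051, 'T': [[0.0149, 0.9944, -0.1044, 0.4257], [-0.9998, 0.0135, -0.0139, -0.0378], [-0.0124, 0.1046, 0.9944, 1.336], [0.0, 0.0, 0.0, 1.0]]}
```

View pics/scene0.png

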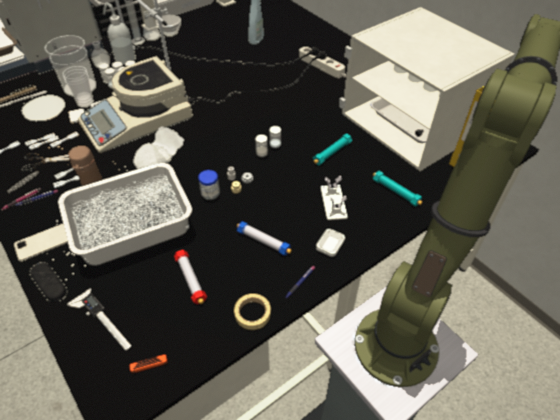

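View pics/top0.png

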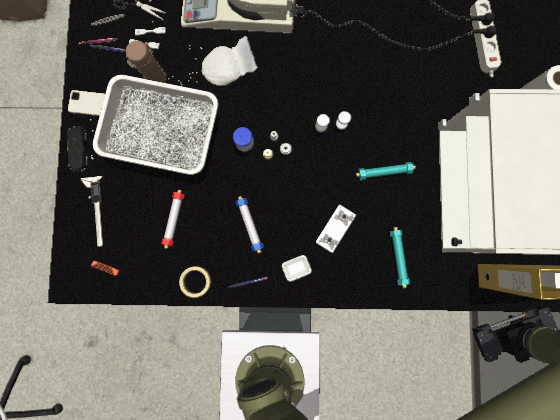

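The scene view shows the blue-nut cartridge at px (264,238), red at (190,276), turquoise look-alikes at (333,149) and (397,188), and the holder at (334,201). In the top view these are: blue (249,224), red (173,219), turquoise (386,171) and (400,257), holder (336,228). Others that could be confused with it are the blue-lidded jar at top (243,139) and the pen at (248,283). I choose the aluminium tube with the two blue nuts at top (249,224).

```bash
cat > h.py <<'E'
from rig import robot
import cv2,numpy as np
def ray(c,p):
    d=np.array([(p[0]-c['cx'])/c['fx'],-(p[1]-c['cy'])/c['fy'],-1.]);T=np.array(c['T'])
    return T[:3,3],T[:3,:3]@d
def plane(c,p,z):
    o,d=ray(c,p);return o+d*(z-o[2])/d[2]
def tri(c1,p1,c2,p2):
    o1,d1=ray(c1,p1);o2,d2=ray(c2,p2)
    s=np.linalg.lstsq(np.c_[d1,-d2],o2-o1,rcond=None)[0]
    a,b=o1+s[0]*d1,o2+s[1]*d2;return (a+b)/2,np.linalg.norm(a-b)
def proj(c,P):
    T=np.array(c['T']);q=T[:3,:3].T@(np.array(P)-T[:3,3])
    return c['cx']+c['fx']*q[0]/-q[2],c['cy']-c['fy']*q[1]/-q[2]
def blobs(m,amin):
    n,l,st,ce=cv2.connectedComponentsWithStats(m.astype(np.uint8))
    return [(ce[i].round(1).tolist(),int(st[i,4])) for i in range(1,n) if st[i,4]>=amin]
def blue(i):
    h=cv2.cvtColor(i,cv2.COLOR_BGR2HSV);return (abs(h[...,0].astype(int)-115)<10)&(h[...,1]>130)&(h[...,2]>60)
def white(i):
    h=cv2.cvtColor(i,cv2.COLOR_BGR2HSV);return (h[...,1]<60)&(h[...,2]>150)
E
python3 - <<'E'
from h import *
C={n:robot.camera_info(n) for n in("scene","top")};I={n:cv2.imread(f"pics/{n}0.png") for n in C}
for n in C: print(n,blobs(blue(I[n]),15))
roi={"top":(310,200,50,60),"scene":(310,170,50,55)}
for n,(x,y,w,h) in roi.items():
    m=white(I[n][y:y+h,x:x+w]);print(n,[((c[0]+x,c[1]+y),a) for c,a in blobs(m,8)])
    c=cv2.findContours(m.astype(np.uint8),0,2)[0];r=cv2.minAreaRect(np.vstack(c));print(cv2.boxPoints(r)+[x,y])
    if n=="top":
        for p in cv2.boxPoints(r)+[x,y]: print(plane(C[n],p,.008))
t=I["top"][180:300,200:380];s=I["scene"][160:270,220:370]
cv2.imwrite("pics/crop.png",np.vstack([cv2.resize(t,(440,293),interpolation=2),cv2.resize(s,(440,300),interpolation=2)]))
E
```

```text
scene [([207.6, 176.5], 255), ([241.3, 226.3], 70), ([283.9, 248.0], 88)]
top [([242.1, 136.0], 294), ([241.2, 201.5], 67), ([257.1, 246.8], 72)]
top [((335.3, 228.0), 831)]
[[315.07865143 241.67415619]
 [338.78652191 203.74157095]
 [355.77528381 214.35955048]
 [332.06741333 252.29213715]]
[ 0.44714717 -0.14462425  0.008     ]
[ 0.57434863 -0.22296457  0.008     ]
[ 0.5395952  -0.27930075  0.008     ]
[ 0.41312725 -0.20070356  0.008     ]
scene [((338.5, 178.3), 10), ((333.5, 202.0), 596)]
[[318.69231224 179.46153831]
 [340.80769539 175.03846169]
 [349.11538696 216.57692719]
 [327.00000191 221.        ]]
```

View pics/crop.png

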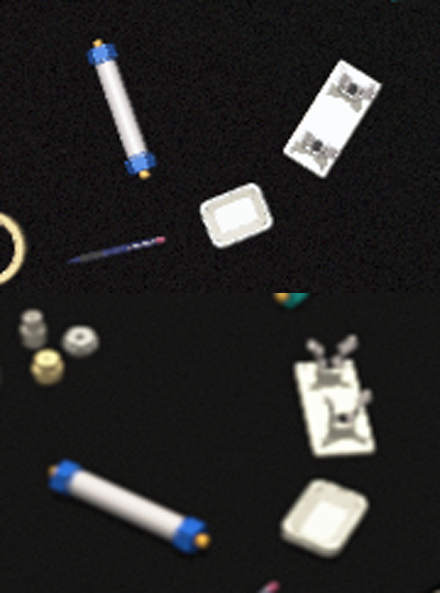

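The crop confirms the choice: aluminium tube with dark blue nuts at top (241,201) and (257,247). The holder is bare, with its clips near top crop (353,90) and (317,148). The white dish sits close to the holder and the blue cartridge.

Run:
```python
from h import *
C={n:robot.camera_info(n) for n in("scene","top")}
A,e=tri(C["scene"],(241.3,226.3),C["top"],(241.2,201.5));B,f=tri(C["scene"],(283.9,248),C["top"],(257.1,246.8))
print(A,e,B,f,np.linalg.norm(A-B)); d=B-A;print((A+B)/2,np.degrees(np.arctan2(d[1],d[0])))
P=[plane(C["top"],p,.019) for p in((241.2,201.5),(257.1,246.8))];print(P,(P[0]+P[1])/2)
h=np.array([[.44714717,-.14462425],[.57434863,-.22296457],[.5395952,-.27930075],[.41312725,-.20070356]]);print(h.mean(0))
print([plane(C["top"],p,.03) for p in((297,268),)])
from scipy.spatial.transform import Rotation as R
s=robot.read_state();M=R.from_rotvec(s['tcp_rot']).as_matrix();print(M.round(3))
c=robot.camera_info("wrist");T=np.array(c['T']);print(M.T@(T[:3,3]-s['tcp_pos']),(M.T@T[:3,:3]).round(3),c['fx'])
```

```text
[0.57815695 0.10411569 0.01657123] 0.005017618556388485 [0.42865385 0.04767368 0.01562222] 0.0036827446550601437 0.1598054413075571
[0.5034054  0.07589468 0.01609672] -159.3169386651311
[array([0.57622322, 0.10193389, 0.019     ]), array([0.42742933, 0.04607659, 0.019     ])] [0.50182627 0.07400524 0.019     ]
[ 0.49355456 -0.21189828]
[array([ 0.36122923, -0.08496296,  0.03      ])]
[[ 0.938  0.346 -0.001]
 [ 0.346 -0.938  0.002]
 [-0.    -0.002 -1.   ]]
[ 0.08324685  0.00054163 -0.16197707] [[ 0.     0.953  0.302]
 [ 1.     0.    -0.001]
 [-0.001  0.302 -0.953]] 339.1040157813316
```

```bash
cat > w.py <<'E'
from h import *
import sys
c=robot.camera_info("wrist");s=robot.read_state();i=robot.camera("wrist")
cv2.imwrite(f"pics/{sys.argv[1]}.png",i);np.save(f"pics/{sys.argv[1]}.npy",c['T']);print(s['t'],s['tcp_pos'],s['tcp_rot'],s['ft_force'],c['cx'],c['cy'],c['fx'])
E
python3 -m pendant '[[30,-22,0,0,0,0],[43,-31,0,0,0,0],[43,-31,0,0,0,0],[43,-31,0,0,0,0],[43,-31,0,0,0,0],[43,-31,0,0,0,0],[43,-31,0,0,0,0],[43,-31,0,0,0,0],[10,-7,0,0,0,0],[0,0,0,0,0,0]]' 1 && python3 w.py w1
python3 -m pendant '[[40,-30,0,0,0,0],[43,-32,0,0,0,0],[0,0,0,0,0,0]]' && python3 w.py w2
python3 -c "
import cv2,numpy as np
cv2.imwrite('pics/w12.png',cv2.resize(np.vstack([cv2.imread('pics/w1.png'),cv2.imread('pics/w2.png')]),None,fx=.7,fy=.7))"
```

```text
t: 1.35
tcp_pos: [0.4598, -0.2605, 0.2223]
tcp_rot: [3.092, 0.555, -0.001]
ft_force: [0.5, -0.9, -0.5]
opening: 1.0
gripper_force: 0.0
1.35 [ 0.45979225 -0.26053118  0.22227311] [ 3.09203188e+00  5.55355591e-01 -1.24084350e-03] [ 0.47692645 -0.89675488 -0.5159414 ] 278.7575754101046 208.36906917470444 339.1040157813316
t: 1.78
tcp_pos: [0.5175, -0.1712, 0.2225]
tcp_rot: [-3.09, -0.56, -0.001]
ft_force: [0.5, 0.0, -0.2]
opening: 1.0
gripper_force: 0.0
1.775 [ 0.51750278 -0.17118617  0.22248727] [-3.08979648e+00 -5.59795077e-01 -1.47329470e-03] [ 0.46330432  0.04104573 -0.15780836] 278.7575754101046 208.36906917470444 339.1040157813316
```

View pics/w12.png

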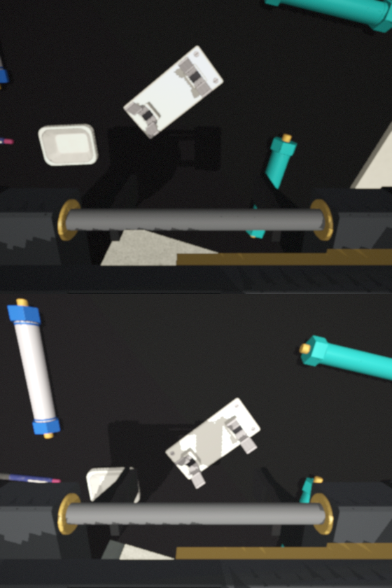

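The wrist views show the holder at full-res (247,131) in w1 and (304,210) in w2. The blue cartridge is at (48,110) in w2, with turquoise ones at the right edge.

Run:
```python
from h import *
base=robot.camera_info("wrist");K={};Q={}
for n,(x,y,w,h) in {"w1":(165,55,165,150),"w2":(225,140,155,150)}.items():
    i=cv2.imread(f"pics/{n}.png");K[n]=dict(base,T=np.load(f"pics/{n}.npy"))
    g=cv2.GaussianBlur(i,(3,3),0)[y:y+h,x:x+w].min(2);m=(g>75).astype(np.uint8)
    l=cv2.connectedComponentsWithStats(m);k=1+np.argmax(l[2][1:,4]);m=(l[1]==k).astype(np.uint8)
    c=max(cv2.findContours(m,0,2)[0],key=cv2.contourArea);b=cv2.boxPoints(cv2.minAreaRect(c))+[x,y]
    P=np.array([plane(K[n],p,.008) for p in b]);Q[n]=b
    e=P-np.roll(P,1,0);print(n,b.round(1).tolist(),P.round(4).tolist(),P.mean(0),np.linalg.norm(e,axis=1),np.degrees(np.arctan2(e[:,1],e[:,0])))
    cv2.imwrite(f"pics/m{n}.png",m*255)
C=robot.camera_info("top")
b=[[315.08,241.67],[338.79,203.74],[355.78,214.36],[332.07,252.29]]
print("tri",tri(K["w1"],Q["w1"].mean(0),C,np.mean(b,0)))
i=cv2.imread("pics/w2.png");B=blobs(blue(i),60);print(B)
N=[plane(K["w2"],p,.019) for p,_ in B];print(N)
top=[(241.2,201.5),(257.1,246.8)]
for (p,_) in B:
    for t in top:
        r=tri(K["w2"],p,C,t)
        if r[1]<.02: print(r)
```

```text
w1 [[172.1, 150.3], [281.8, 62.5], [323.2, 114.2], [213.4, 202.0]] [[0.4483, -0.1401, 0.008], [0.5743, -0.2223, 0.008], [0.5419, -0.2817, 0.008], [0.4072, -0.2004, 0.008]] [ 0.49292431 -0.21111646  0.008     ] [0.07295372 0.15038355 0.06765355 0.15729989] [  55.68685413  -33.12472437 -118.62533608  148.87647463]
w2 [[233.7, 223.9], [339.5, 144.9], [385.3, 206.3], [279.5, 285.3]] [[0.4476, -0.1411, 0.008], [0.5762, -0.2211, 0.008], [0.5301, -0.2993, 0.008], [0.3899, -0.2207, 0.008]] [ 0.4859559  -0.22054966  0.008     ] [0.09825763 0.15143812 0.09083609 0.16073816] [  54.04025968  -31.86454447 -120.5259801   150.70116552]
tri (array([ 4.94296750e-01, -2.12182928e-01,  3.27127365e-04]), np.float64(0.001785072237258399))
[([37.0, 27.8], 765), ([70.6, 189.3], 440)]
[array([0.57702527, 0.10042077, 0.019     ]), array([0.42717575, 0.04127934, 0.019     ])]
(array([0.57671868, 0.10229214, 0.01609204]), np.float64(0.0003377297599807395))
(array([0.42618022, 0.04505797, 0.01419884]), np.float64(0.0036455211913126273))
```

```bash
python3 -m pendant '[[11,-37,0,0,0,0],[15,-50,15,0,0,0],[15,-50,30,0,0,0],[15,-50,35,0,0,0],[15,-48,30,0,0,0],[0,0,0,0,0,0],[0,0,0,0,0,0]]' 1 && python3 w.py w3
python3 - <<'E'
from h import *
c=dict(robot.camera_info("wrist"),T=np.load("pics/w3.npy"))
i=cv2.imread("pics/w3.png");print(blobs(blue(i),60))
C=robot.camera_info("top");s=robot.read_state();print(C['cx'])
for p,_ in blobs(blue(i),60): print(plane(c,p,.019))
for P in ([.577,.1018,.017],[.4268,.0443,.017]): print(proj(c,P))
E
```

```text
t: 2.7
tcp_pos: [0.5018, 0.0678, 0.1127]
tcp_rot: [3.092, 0.547, -0.001]
ft_force: [-0.1, -1.0, 0.8]
opening: 0.998
gripper_force: 0.0
2.7 [0.50183698 0.06775985 0.11270652] [ 3.09209077e+00  5.47094858e-01 -6.92990991e-04] [-0.05777517 -1.00820978  0.78848855] 278.7575754101046 208.36906917470444 339.1040157813316
[([242.1, 103.3], 115), ([289.5, 103.6], 115), ([287.6, 291.3], 87), ([251.8, 292.0], 119)]
277.68680698329706
[0.56975401 0.11971783 0.019     ]
[0.5812723  0.08759357 0.019     ]
[0.43678458 0.03496153 0.019     ]
[0.42564368 0.06358317 0.019     ]
(np.float64(268.9967949755553), np.float64(102.33234985230528))
(np.float64(273.4372660054221), np.float64(296.332420964974))
```

View pics/w3.png

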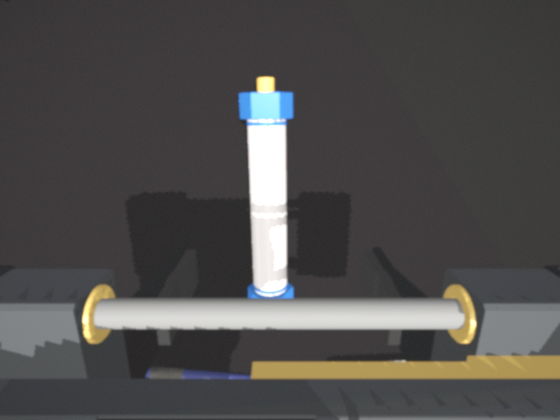

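The cartridge stands upright in the view: far nut at (266,104), near nut at (270,293), bare tube from row 122 to 286. The fingers straddle it to left and right.

Run:
```python
from h import *
from scipy.spatial.transform import Rotation as R
c=dict(robot.camera_info("wrist"),T=np.load("pics/w3.npy"));s=robot.read_state();M=R.from_rotvec(s['tcp_rot']).as_matrix()
C2=dict(c,T=np.load("pics/w2.npy"))
i=cv2.imread("pics/w3.png")
for r in(130,170,210,250,280):
    k=np.where(i[r,200:340].min(1)>90)[0]+200;print(r,k.min(),k.max())
A=plane(c,(266.5,122),.031);B=plane(c,(270.5,286),.031);m=(A+B)/2
print(A,B,m,np.linalg.norm(A-B),np.degrees(np.arctan2(*(A-B)[1::-1])))
print("in tool mm",M.T@(m-s['tcp_pos'])*1000, "axis in tool",M.T@(A-B))
print(tri(c,(266,104),C2,(37,27.8)))
```

```text
130 247 286
170 248 287
210 250 286
250 252 287
280 253 287
[0.56424635 0.09873866 0.031     ] [0.44335645 0.05260919 0.031     ] [0.5038014  0.07567392 0.031     ] 0.12939202111811088 20.885980226772617
in tool mm [ 4.20373316 -7.20144124 82.09682958] axis in tool [ 1.29376966e-01 -1.97359950e-03  2.49970556e-05]
(array([0.57594565, 0.10357645, 0.01421005]), np.float64(0.0016744378468664305))
```

```bash
python3 -m pendant '[[3,-7,20,0,0,-0.09],[0,0,35,0,0,0],[0,0,30,0,0,0],[0,0,16,0,0,0],[0,0,6,0,0,0],[0,0,0,0,0,0]]' 1 && python3 -m pendant '[[0,0,0,0,0,0],[0,0,0,0,0,0],[0,0,0,0,0,0],[0,0,0,0,0,0],[0,0,0,0,0,0],[0,0,0,0,0,0]]' -1 50
```

```text
t: 3.5
tcp_pos: [0.5025, 0.0779, 0.0063]
tcp_rot: [3.088, 0.576, 0.001]
ft_force: [0.0, -0.1, -0.7]
opening: 1.0
gripper_force: 0.0
t: 4.25
tcp_pos: [0.5018, 0.0784, 0.0057]
tcp_rot: [3.088, 0.577, -0.0]
ft_force: [0.9, 0.8, 0.2]
opening: 0.401
gripper_force: 0.0
```

```bash
python3 -m pendant '[[0,0,0,0,0,0],[0,0,0,0,0,0],[0,0,0,0,0,0],[0,0,0,0,0,0]]'; python3 -m pendant '[[0,0,-8,0,0,0],[0,0,-30,0,0,0],[0,0,-40,0,0,0],[0,0,-40,0,0,0],[0,0,-20,0,0,0],[0,0,0,0,0,0],[0,0,0,0,0,0]]'
```

```text
t: 4.75
tcp_pos: [0.5018, 0.0783, 0.0057]
tcp_rot: [3.088, 0.577, -0.0]
ft_force: [0.3, -0.5, 0.4]
opening: 0.305
gripper_force: 50.0
t: 5.62
tcp_pos: [0.501, 0.0783, 0.1428]
tcp_rot: [3.088, 0.577, -0.002]
ft_force: [-0.9, -0.4, -2.2]
opening: 0.31
gripper_force: 50.0
```

```bash
python3 -m pendant '[[-10,25,0,0,0,0],[-18,44,0,0,0,0],[-19,45,0,0,0,0],[-19,45,0,0,0,0],[-19,45,0,0,0,0],[-18,43,0,0,0,0],[-8,20,0,0,0,0],[0,0,0,0,0,0]]'; python3 -m pendant '[[0,0,0,0,0,0.5],[0,0,0,0,0,0.7],[0,0,0,0,0,0.7],[0,0,0,0,0,0.7],[0,0,0,0,0,0.7],[0,0,0,0,0,0.7],[0,0,0,0,0,0.7],[0,0,0,0,0,0.64],[0,0,0,0,0,0],[0,0,0,0,0,0]]'; python3 w.py w4
python3 - <<'E'
from h import *
cv2.imwrite("pics/top4.png",robot.camera("top"));cv2.imwrite("pics/sc4.png",robot.camera("scene"))
t=cv2.imread("pics/top4.png")[150:300,250:430];s=cv2.imread("pics/sc4.png")[100:250,250:430];w=cv2.imread("pics/w4.png")
cv2.imwrite("pics/c4.png",np.hstack([cv2.resize(w,(440,330)),np.vstack([cv2.resize(t,(360,300)),cv2.resize(s,(360,300))])[:330*2:1][:330] if 0 else cv2.resize(np.vstack([t,s]),(360,330*1))]))
E
```

```text
t: 6.62
tcp_pos: [0.494, -0.2111, 0.1425]
tcp_rot: [-3.087, -0.573, 0.002]
ft_force: [0.4, 0.5, -1.3]
opening: 0.306
gripper_force: 50.0
t: 7.88
tcp_pos: [0.495, -0.209, 0.1436]
tcp_rot: [-3.019, 0.866, 0.001]
ft_force: [-0.1, -0.5, -1.1]
opening: 0.309
gripper_force: 50.0
7.875 [ 0.49497176 -0.20901142  0.14359023] [-3.01949499e+00  8.65690187e-01  5.96005496e-04] [-0.12559488 -0.50517334 -1.14563801] 278.7575754101046 208.36906917470444 339.1040157813316
```

View pics/c4.png

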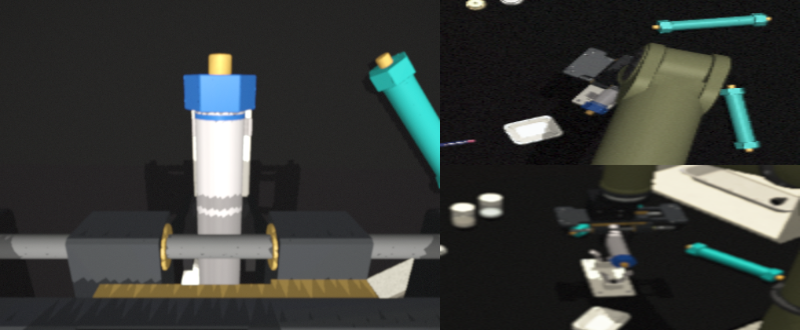

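The wrist view shows the tube over the holder, with plate edges visible about equally on both sides (half-size columns 188 and 250). I'll measure the offset from those edges.

Run:
```python
from h import *
w=cv2.imread("pics/w4.png");print(w.shape)
cv2.imwrite("pics/c5.png",cv2.resize(w[90:290,180:380],(600,600),interpolation=cv2.INTER_NEAREST))
for r in(150,165,180,190,200,220,235): print(r,w[r,230:330:2].min(1).tolist())
```

```text
(420, 560, 3)
150 [37, 37, 35, 36, 35, 35, 50, 174, 226, 160, 100, 89, 78, 71, 71, 67, 69, 69, 72, 74, 78, 83, 87, 93, 100, 100, 94, 86, 78, 74, 70, 68, 68, 67, 63, 65, 63, 63, 69, 83, 108, 187, 224, 229, 215, 132, 43, 35, 39, 37]
165 [40, 39, 35, 37, 37, 38, 38, 135, 221, 210, 199, 214, 225, 235, 242, 245, 244, 244, 246, 251, 252, 254, 255, 255, 255, 255, 255, 255, 255, 255, 255, 252, 247, 244, 239, 233, 228, 221, 211, 196, 183, 198, 197, 213, 227, 163, 51, 38, 35, 35]
180 [37, 39, 35, 37, 34, 37, 39, 99, 232, 243, 203, 212, 224, 234, 242, 245, 243, 243, 246, 250, 251, 253, 255, 255, 255, 255, 255, 255, 255, 255, 254, 251, 247, 243, 238, 233, 228, 220, 208, 195, 245, 255, 255, 255, 196, 60, 39, 35, 35, 40]
190 [39, 37, 38, 37, 37, 40, 38, 83, 224, 246, 205, 211, 223, 233, 241, 245, 244, 244, 246, 250, 251, 253, 255, 255, 255, 255, 255, 255, 255, 255, 254, 251, 247, 243, 238, 232, 227, 218, 207, 199, 255, 255, 255, 255, 175, 49, 36, 38, 34, 38]
200 [37, 35, 35, 36, 38, 37, 38, 67, 210, 252, 213, 209, 221, 232, 241, 244, 244, 244, 246, 250, 251, 253, 255, 255, 255, 255, 255, 255, 255, 255, 254, 251, 247, 242, 237, 232, 226, 217, 204, 204, 255, 255, 255, 248, 138, 42, 38, 37, 37, 36]
220 [36, 37, 24, 26, 26, 24, 23, 28, 111, 181, 190, 205, 219, 231, 240, 244, 244, 244, 246, 250, 251, 252, 255, 255, 255, 255, 255, 255, 255, 255, 253, 250, 245, 241, 235, 231, 224, 214, 199, 188, 199, 200, 195, 163, 68, 26, 23, 24, 23, 26]
235 [26, 28, 24, 26, 26, 29, 25, 27, 79, 169, 188, 203, 217, 230, 239, 244, 244, 244, 245, 249, 250, 252, 255, 255, 255, 255, 255, 255, 255, 254, 253, 250, 245, 241, 235, 229, 222, 211, 195, 184, 197, 199, 191, 139, 44, 23, 27, 24, 21, 25]
```

View pics/c5.png

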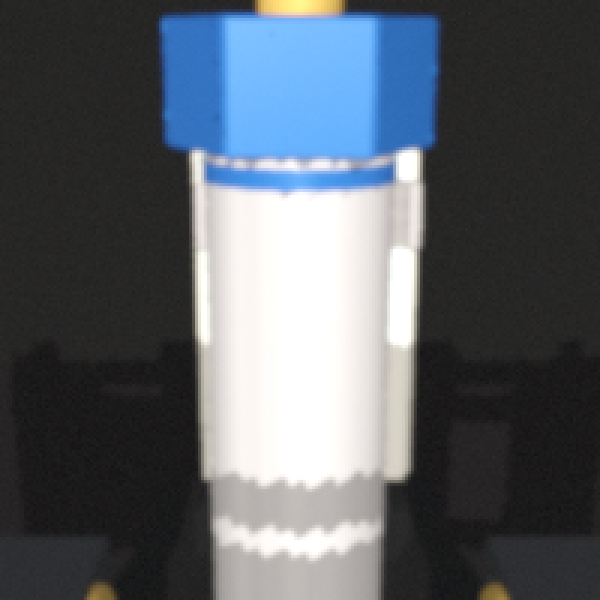

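The plate's left edge is at about columns 243–247 and its right edge at 320–316. Its near end is at row 250 and the far end is hidden by the nut.

Run:
```python
from h import *
from scipy.spatial.transform import Rotation as R
c=dict(robot.camera_info("wrist"),T=np.load("pics/w4.npy"));s=robot.read_state();M=R.from_rotvec(s['tcp_rot']).as_matrix();p0=s['tcp_pos'];print(p0)
f=lambda p,z:(M.T@(plane(c,p,z)-p0)*1000).round(1)
for r,l,q in((190,244.8,318.2),(200,245.2,317.6),(220,245.9,317),(235,246.4,316.3),(250,247,316)): print(r,f((l,r),.008),f((q,r),.008))
print("tube",[f(((a+b)/2,r),p0[2]+.011) for r,a,b in((165,249,311),(235,249.5,309))])
print("holder est",(M.T@(np.array([.4935,-.2108,.05])-p0)*1000).round(1))
w1=dict(c,T=np.load("pics/w1.npy"));w2=dict(c,T=np.load("pics/w2.npy"))
# lip tips: predicted pixels in both views for height check
for x in(-.045,.045):
  for y in(-.025,.025):
    a=np.radians(-32.2);P=[.4935+x*np.cos(a)-y*np.sin(a),-.2108+x*np.sin(a)+y*np.cos(a),.073]
    print(x,y,np.round(proj(w1,P)),np.round(proj(w2,P)))
v=lambda n,x,y,w,h:cv2.resize(cv2.imread(f"pics/{n}.png")[y:y+h,x:x+w],(400,400))
cv2.imwrite("pics/clips.png",np.hstack([v("w1",165,55,170,170),v("w2",225,140,170,170)]))
```

```text
[ 0.49477797 -0.21015616  0.14370009]
190 [  6.6 -31.2 135.7] [  6.8  35.2 135.7]
200 [ -2.8 -31.1 135.7] [ -2.6  35.  135.7]
220 [-22.2 -31.  135.7] [-22.   35.2 135.7]
235 [-37.2 -30.9 135.7] [-37.   35.1 135.7]
250 [-52.6 -30.7 135.7] [-52.4  35.3 135.7]
tube [array([ 56. ,  -0.1, -11. ]), array([ 22.3,  -0.4, -11. ])]
holder est [-0.7  1.2 93.7]
-0.045 -0.025 [219. 191.] [286. 272.]
-0.045 0.025 [184. 149.] [256. 236.]
0.045 -0.025 [296. 132.] [360. 222.]
0.045 0.025 [261.  85.] [331. 182.]
```

View pics/clips.png

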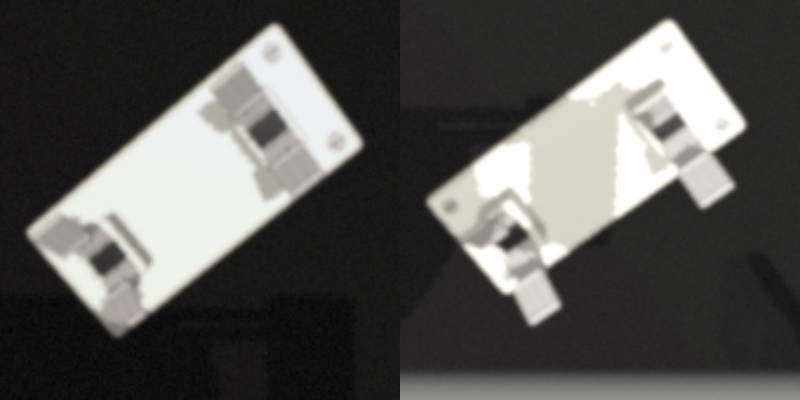

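Lip tips at w1 (217,194) and w2 (287,275) agree with the predicted seat height to within about 3 px. The holder centre is 2 mm along tool +y, so I'll shift and descend.

```bash
python3 -m pendant '[[0,2,10,0,0,0],[0,0,25,0,0,0],[0,0,20,0,0,0],[0,0,10,0,0,0],[0,0,0,0,0,0],[0,0,0,0,0,0]]' - 60; python3 -m pendant '[[0,0,5,0,0,0],[0,0,5,0,0,0],[0,0,5,0,0,0],[0,0,5,0,0,0],[0,0,5,0,0,0],[0,0,5,0,0,0],[0,0,0,0,0,0],[0,0,0,0,0,0]]'
```

```text
t: 8.78
tcp_pos: [0.4942, -0.2126, 0.0794]
tcp_rot: [3.018, -0.872, 0.002]
ft_force: [-0.5, 0.9, -0.4]
opening: 0.304
gripper_force: 60.0
t: 9.78
tcp_pos: [0.495, -0.2127, 0.0493]
tcp_rot: [3.018, -0.872, 0.005]
ft_force: [2.7, -0.6, 1.3]
opening: 0.307
gripper_force: 60.0
```

```bash
python3 -m pendant '[[0,0,3,0,0,0],[0,0,3,0,0,0],[0,0,3,0,0,0],[0,0,2,0,0,0],[0,0,0,0,0,0],[0,0,0,0,0,0]]'; python3 -m pendant '[[0,0,2,0,0,0],[0,0,0,0,0,0],[0,0,0,0,0,0]]'
```

```text
t: 10.52
tcp_pos: [0.493, -0.2116, 0.0385]
tcp_rot: [-3.018, 0.872, 0.003]
ft_force: [-2.5, 3.0, 12.7]
opening: 0.307
gripper_force: 60.0
t: 10.9
tcp_pos: [0.493, -0.2116, 0.0384]
tcp_rot: [3.018, -0.871, -0.004]
ft_force: [-7.5, 5.6, 24.1]
opening: 0.305
gripper_force: 60.0
```

It has stopped on the saddle: TCP 0.0384 puts the axis at about 0.0497, and the force rises with no further travel. I'll release and retreat.

```bash
python3 -m pendant '[[0,0,-2,0,0,0],[0,0,0,0,0,0],[0,0,0,0,0,0],[0,0,0,0,0,0],[0,0,0,0,0,0],[0,0,0,0,0,0],[0,0,0,0,0,0],[0,0,0,0,0,0]]' 0.9; python3 -m pendant '[[0,0,-10,0,0,0],[0,0,-30,0,0,0],[0,0,-40,0,0,0],[0,0,-40,0,0,0],[0,0,-20,0,0,0],[-50,0,0,0,0,0],[-50,0,0,0,0,0],[0,0,0,0,0,0],[0,0,0,0,0,0]]'; python3 w.py w6
python3 - <<'E'
from h import *
s=robot.camera("scene");t=robot.camera("top")
cv2.imwrite("pics/c6.png",np.hstack([cv2.resize(cv2.imread("pics/w6.png"),(400,300)),cv2.resize(s[130:280,200:400],(400,300))]))
i=cv2.imread("pics/w6.png");c=dict(robot.camera_info("wrist"),T=np.load("pics/w6.npy"));C=robot.camera_info("scene")
for n,im,k in(("w",i,c),("scene",s,C)):
  for p,a in blobs(blue(im),25): print(n,p,a,plane(k,p,.055))
a=np.radians(-32.2)
for x in(-.079,.079): P=[.493+x*np.cos(a),-.2115+x*np.sin(a),.05];print(P,np.round(proj(c,P)),np.round(proj(C,P)))
E
```

```text
t: 11.9
tcp_pos: [0.4937, -0.2123, 0.0378]
tcp_rot: [3.018, -0.872, 0.0]
ft_force: [0.6, -0.6, -0.1]
opening: 0.944
gripper_force: 0.0
t: 13.02
tcp_pos: [0.4099, -0.1595, 0.1788]
tcp_rot: [3.017, -0.872, 0.004]
ft_force: [0.6, 0.3, 0.4]
opening: 0.953
gripper_force: 0.0
13.025 [ 0.40988604 -0.15948947  0.17877572] [ 3.01733109 -0.87158701  0.00395179] [0.5576748  0.32714873 0.39454393] 278.7575754101046 208.36906917470444 339.1040157813316
w [278.4, 183.1] 715 [ 0.42382013 -0.16867993  0.055     ]
scene [207.6, 176.5] 255 [0.80270396 0.09069795 0.055     ]
scene [337.8, 208.8] 60 [ 0.42703984 -0.16505561  0.055     ]
[np.float64(0.42615073987592245), np.float64(-0.16940277419041233), 0.05] [278. 179.] [339. 209.]
[np.float64(0.5598492601240775), np.float64(-0.25359722580958766), 0.05] [277. -31.] [331. 175.]
```

View pics/c6.png

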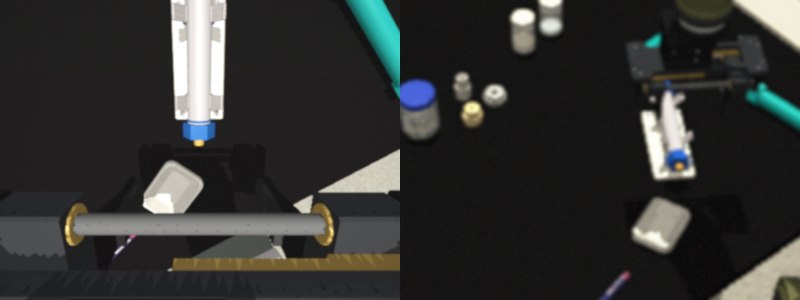

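The picture shows the tube lying between the clips, centred on the plate. The near nut is at full-res (278,183) against (278,179) predicted for a seated cartridge, and the robot is clear.

```bash
python3 -c "
from rig import robot
print(robot.close_job())"
```

```text
the job is handed in; nothing more can be done
None
```

I pressed the blue cartridge into both clips until it stopped on the saddle, let go and moved clear, without going near the red one; I handed the job in at about 13 s, and no verdict came back.

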